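# Bolt a carrier of medal blanks into the colouring jig

### The job

Lock the carrier of gold blanks into the colouring jig: draw the jig's bolt fully back, set the carrier down on the jig plate with its keeper loop towards the bolt, push it square and flush against both fences, then slide the bolt fully home through the keeper and let go. Keep the carrier level so that no blank slides out of its nest, and leave the silver carrier, the bottle, the jar and the coin tube standing where they are.

Things in the scene. Friction and masses are not known exactly. Their poses are not given: they have to be found in the camera images.
- jig: Colouring jig, fixed to the bench: dark steel plate 150 (x) by 260 (y) by 12 mm, two aluminium fences in an L, a tower bolt. Origin on the bench surface; plate spans x -75 to 75, y -150 to 110 mm, top at z 12. Jig x points away from the robot (yaw within 0.3 rad). A carrier docked flush has its origin at jig (5, 30, 12) mm and its axes as the jig's
- jig_corner (a point): Inner corner of the fences on the plate's top, jig (55, 95, 12) mm; axes as the jig's; gold_corner comes here. Rear fence: inner face at jig x 55, spans y -30 to 110. Side fence: inner face at jig y 95, spans x -45 to 55. Both are 15 mm thick and rise to z 37
- bolt_nose (a point): End of the bolt's front guide, on the rod's axis: jig (5, -43, 41) mm; axes as the jig's. Two round steel guides, 14 mm long, 22 mm across, tops at z 52, centres at jig y -50 and -128, sit on an aluminium riser block (x -18 to 28, y -145 to -43, top z 35). Its end face is 8 mm from a flush carrier's edge: that is the y play when setting the carrier down
- bolt (a joint): Bolt travel in m along jig +y (towards the side fence): 0 = fully back against its stop (tip 7 mm inside the nose), 0.044 = fully home against its stop (tip 18 mm beyond a docked carrier's keeper loop). Starts partly or wholly shot, barring the keeper's way in. About 3 N of friction; stays where it is left
- bolt_knob (a point): Gripping point of the bolt's upright red knob, 18 mm in diameter, round; the knob spans 16 mm below to 12 mm above this point (z 64 to 92 above the bench), on a thinner stem. Moves with the bolt: jig (5, -111 + travel, 80) mm; axes as the jig's
- bolt_tip (a point): Tip of the round steel bolt rod, 12 mm in diameter with a tapered end, on its axis: jig (5, -50 + travel, 41) mm; axes as the jig's
- gold_carrier: The carrier to dock: grey plastic plate 100 (x) by 130 (y) by 20 mm with eight gold-coloured blanks in two rows, a black grip block and a steel keeper loop; 0.45 to 0.7 kg. Origin at the centre of its underside. Docked, its x and y axes point as the jig's do (keeper on the -y side, near the bolt). The blanks are 28 mm across
- gold_grip (a point): Gripping point on the carrier's black grip block, 48 mm above the carrier's underside at its centre. The block is 26 (x) by 22 (y) mm and spans 28 mm below to 12 mm above this point, so it can be gripped across either way; axes as the carrier's
- gold_keeper (a point): Centre of the keeper loop's opening, carrier (0, -59, 29) mm: opening 16 mm wide in x, 18 mm high, along carrier y through a loop 28 mm wide, 10 mm thick, whose top is 44 mm above the carrier's underside. When the carrier is docked it is in line with the bolt rod; axes as the carrier's
- gold_corner (a point): Lower corner of the carrier that goes into the fence corner, carrier (50, 65, 0) mm; axes as the carrier's
- silver_carrier: Bystander: an identical carrier with silver-coloured blanks, same size, origin and axes as the gold one. The two may lie on either side of the jig
- thinner_bottle: Bystander: white bottle with a red cap, 52 mm in diameter, 150 mm tall, origin at the centre of its underside; stands close to the jig
- enamel_jar: Bystander: green jar with a black lid, 56 mm in diameter, 70 mm tall, origin at the centre of its underside; stands close to the jig
- coin_tube: Bystander: tube of stacked gold coins with a blue cap and foot, 41 mm in diameter, 74 mm tall, origin at the centre of its underside; stands close to the jig

How it is judged:
By the outcome, as a careful person would: the job done as asked, in the order asked, and still so for the second after the job is handed in, with the robot touching nothing.
It also fails if it takes over 70 s, if anything falls off the work surface, if the arm or the gripper's body presses on something with over 40 N, if the wrist force passes 120 N, or if a joint passes its speed limit or range.

### The arm

A 6-joint arm with a two-finger parallel gripper is mounted at the origin on the work surface. World frame = base frame: x ahead of the robot, y to its left, z up, the work surface at z = 0. Lengths are in mm, angles in rad, forces in N, time in s.
With the tool pointing down it reaches from about 375 to 975 mm from the base axis. Payload 3.8 kg.
Tool frame: the origin (TCP) lies at the very end of the fingers, on their centre line; the grasp point (between the pads) lies 19 mm behind it; x points along the fingers, y is the direction in which the jaws open and shut, and the axes are right-handed (so a half turn about x gives the same grasp; the last joint's range is limited). The gripper opens to 88 mm and grips with 3 to 60 N. Pads are 18 mm wide; open, the fingers measure 123 mm over their backs; the gripper's body (75 mm by 187 mm) begins 45 mm behind the grasp point.
Start: joints at [1.161, 0.264, 1.604, -0, 1.274, -0.037], TCP at [245.849, 628.631, 238.706] pointing down, gripper open.
Joint ranges: [-2.63, 2.63], [-0.94, 2.18], [0.31, 2.57], [-1.31, 4.45], [0, 2.66], [-2.55, 2.55]. Speed limits (rad/s): [2.57, 2.57, 3.14, 3.14, 3.14, 3.14].

### API

Orientations are given as a unit quaternion [x, y, z, w].
In Python, from bench import env gives the robot as it stands. The module is installed in compiled form; this text tells all that it offers.
- The arm moves only by the tool servo_tool, never from a script. Its arguments are lists of equal length, an entry for each row: "hand": the opening, from 0 (shut) to 1 (fully open); "travel": the shift along the tool's x, y, z as a fraction of full scale, a list of three; "yaw": the turn about the tool's x as a fraction of full scale. A call has 1 to 12 rows; each row shifts and turns the commanded pose from where the row before left it, along the tool's axes as they then stand; what a row does not reach is not made up. Full scale, the value 1, is 80 mm for a shift and 1.5 rad for a turn. A row lasts 1/10 s, in which the tool goes at most 50 mm and 8.59 degrees, less where a joint would pass 70% of its speed; a pose out of reach is approached as far as the arm can. A call with a number of a shift or a turn outside -1 to 1 is refused whole. A call with a gripper value outside its range is refused whole. The fingers move at their own pace and stop on an object; the grip force is fixed at half the most. Time passes only in rows, so rows that do not move let the fingers close. It gives the time, the measured TCP pose, the force and the opening at its end, in the units of the state.
- env.observe(): the state, without advancing time (a new reading comes with each control period).
- env.get_image(name): name is "side" or "top"; returns a dict with "frame" (420x560x3 uint8, red, green, blue), "depth" (420x560 float32, mm along the optical axis (not along the pixel's ray), 0 where there is no reading), "mtx" (3x3 intrinsics, pixels), "T" (4x4, takes a point from camera to world coordinates). Camera axes: x right, y down, z forward; pixel columns grow to the right and rows downward; lengths in mm; the calibration is good to about 2 mm. A picture is of the moment at which its call begins.
- env.hand_in(): hands the job in, once; it reports no verdict.
Trained networks look in a picture, given as the dict that the camera call returned (one of the last four; its "shot" number tells which), for a name from the list of things; names that differ only in an ending like _2 or _b are one class to them, and where a whole thing is asked for, a point or a joint stands for the part that bears it (a point fixed in the world has none). Each returns a list of dicts, best first, with "p" (0 to 1); they miss things now and then, are a little off and sometimes report something else, mostly with a low value. They report only what shows in the picture. A call takes as long as a camera call.
- env.boxes_of(thing, picture): "at" ([column, row] in pixels, amid what is visible of it).
- env.trace(thing, picture): "pixels" (420x560 bool, what is visible of it) and "at" ([column, row] in pixels, amid what is visible of it).
- env.tip_of(thing, picture): "at" ([column, row] in pixels: a listed point, or the origin of a listed thing).
The state is a dict: "clock": time; "q": joint angles; "joint_vel": joint speeds; "tau": joint torques, N m; "position": TCP position; "eef_rot": TCP orientation; "force": force on the tool from outside, world axes, zero at the start; "torque": the same for the moment, N m; "opening": finger opening in mm.
Only numpy, scipy, OpenCV 4.12 (cv2) and the standard library are available. Lean on these libraries where they do the work, as an engineer would, in place of code of your own. Each camera call takes 0.05 s, during which the arm holds its last target. There are 200 camera calls.

## Working session

There is one attempt and no reset: what is moved stays moved. The work goes in short steps, Python scripts to look and compute and a tool call to move; the robot and the scene stay as the last step left them, time stands still between calls to the robot, and variables do not carry over. Pictures are saved under pics/ and viewed, about 8 in all and at most 12, crops included, and the job is handed in when it is done.

Besides the shell and the picture viewer there is one more tool, called after ">>>" as name(argument=value, ...), one argument or row to a line, values as JSON. servo_tool: Moves the arm, as the interface text tells. Its arguments: {"type":"object","properties":{"hand":{"type":"array"},"travel":{"type":"array"},"yaw":{"type":"array"}},"required":["hand","travel","yaw"]}

```bash
mkdir -p pics; cat > h.py <<'E'
from bench import env
import numpy as np, cv2
from scipy.spatial.transform import Rotation as R
def ray(p,uv):
    d=np.linalg.inv(p["mtx"])@np.array([uv[0],uv[1],1.]); T=np.array(p["T"]); return T[:3,3],T[:3,:3]@d
def atz(p,uv,z):
    o,d=ray(p,uv); return o+d*(z-o[2])/d[2]
def dep(p,uv):
    c,r=int(round(uv[0])),int(round(uv[1])); w=p["depth"][max(r-1,0):r+2,max(c-1,0):c+2]; w=w[w>0]
    o,d=ray(p,uv); return o+d*np.median(w) if len(w) else None
def proj(p,X):
    T=np.array(p["T"]); c=T[:3,:3].T@(np.array(X)-T[:3,3]); u=p["mtx"]@c; return u[:2]/u[2]
def save(p,n): cv2.imwrite("pics/"+n,p["frame"][:,:,::-1])
E
python3 - <<'E'
from h import *
np.set_printoptions(precision=1,suppress=True)
s=env.observe(); print(s["position"],s["eef_rot"],s["force"],s["opening"],R.from_quat(s["eef_rot"]).as_matrix())
for n in ["top","side"]:
    p=env.get_image(n); save(p,n+"0.png"); print(n,p["T"])
    Z=dict(jig=0,jig_corner=12,bolt_nose=41,bolt_knob=80,bolt_tip=41,gold_carrier=0,gold_grip=48,gold_keeper=29,gold_corner=0,silver_carrier=0,thinner_bottle=0,enamel_jar=0,coin_tube=0)
    for t,z in Z.items():
        for r in env.tip_of(t,p)[:2]: print(t,np.array(r["at"]),round(r["p"],2),atz(p,r["at"],z),dep(p,r["at"]))
E
python3 -c "
import cv2,numpy as np
a=[cv2.imread('pics/%s0.png'%n) for n in('top','side')]
"
```

```text
[245.6 628.  237.4] [ 0.1  0.7 -0.1  0.7] [ 0.7 -0.1 -0.8] 88.05702578960286 [[-0.   0.4  0.9]
 [-0.   0.9 -0.4]
 [-1.  -0.  -0. ]]
top [[   0.    -1.     0.1  493.1]
 [  -1.    -0.    -0.    30.7]
 [   0.    -0.1   -1.  1410. ]
 [   0.     0.     0.     1. ]]
jig_corner [225.  212.3] 0.97 [587.6 187.4  12. ] [586.5 185.5  28.7]
bolt_nose [269.1 222.4] 0.57 [554.6  46.7  41. ] [554.7  46.8  37.8]
bolt_nose [226.4 216.9] 0.28 [571.3 179.7  41. ] [572.5 181.9  20.6]
bolt_knob [280.6 223. ] 0.45 [551.1  11.5  80. ] [550.6  11.7  92.7]
bolt_tip [260.9 226.7] 0.66 [541.1  72.2  41. ] [542.1  73.   13.2]
bolt_tip [277.5 186.6] 0.22 [666.8  20.9  41. ] [662.4  21.1  75.1]
gold_carrier [169.3 253.6] 0.8 [456.1 364.5   0. ] [457.7 350.3  60.1]
gold_grip [167.4 252.9] 0.89 [459.5 359.   48. ] [459.8 355.8  61.3]
gold_keeper [187.1 260.8] 0.91 [434.6 301.9  29. ] [435.2 299.5  41.1]
gold_corner [161.  232.3] 0.95 [523.8 392.2   0. ] [523.3 386.5  22.6]
silver_carrier [391.3 236.9] 0.72 [ 511.  -344.7    0. ] [ 510.5 -333.5   42.1]
thinner_bottle [245.6 270. ] 0.76 [404.7 121.4   0. ] [414.1 111
[... 700 characters left out ...]
 [190.7 176.3] 0.97 [464.5 351.9  -0. ] [457.2 327.9  19.3]
gold_grip [189.2 161.5] 0.63 [469.9 360.6  48. ] [465.1 344.9  59.9]
gold_grip [227.4 257.3] 0.3 [401.1 -48.8  48. ] [411.  -22.4  18.1]
gold_keeper [187.3 162.8] 0.74 [470.1 382.5  29. ] [459.6 347.9  55.3]
gold_keeper [181.8 178.9] 0.69 [426.3 317.7  29. ] [422.9 305.3  38.9]
gold_corner [208.3 159.8] 0.86 [544.5 401.4   0. ] [544.8 402.4  -0.8]
silver_carrier [331.1 337.1] 0.97 [ 511.4 -338.5    0. ] [ 500.1 -352.9   26.5]
thinner_bottle [203.3 232. ] 0.9 [400.8 110.    0. ] [397.2  98.5  11.5]
enamel_jar [227.9 255.3] 0.6 [421.1  -0.8   0. ] [413.1 -22.   23.9]
coin_tube [307.6 220.5] 0.72 [665.3   6.2   0. ] [660.   -1.9   9.1]
```

View pics/top0.png

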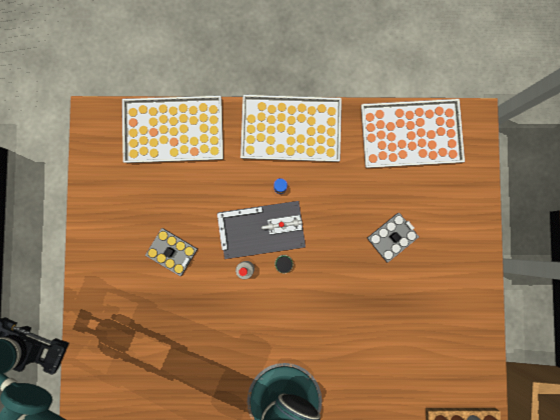

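View pics/side0.png

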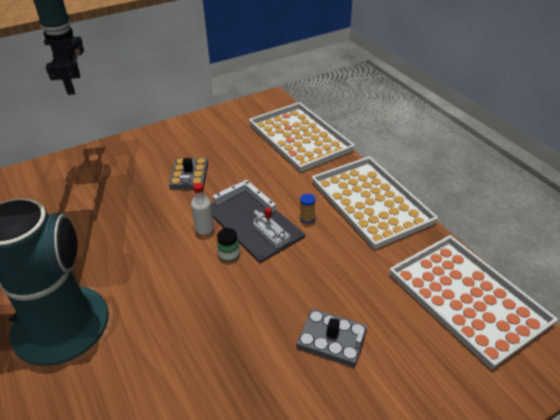

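The views show the gold carrier at the left (top view, 170,252), the jig at (262,230), the bottle at (245,270), the jar at (284,264), the tube at (281,186) and the silver carrier at the right (393,238). The bolt is shot. Next I'll fit the jig and carrier poses more precisely.

```bash
cat > fit.py <<'E'
from h import *
from scipy.optimize import minimize
def hull(p,pts):
    return cv2.convexHull(np.array([proj(p,x) for x in pts],np.float32)*8)
def box(x0,x1,y0,y1,z0,z1): return [np.array([x,y,z],float) for x in(x0,x1) for y in(y0,y1) for z in(z0,z1)]
JIG=[box(-75,75,-150,110,0,12),box(55,70,-30,110,12,37),box(-45,70,95,110,12,37),box(-18,28,-145,-43,12,35)]
CAR=[box(-50,50,-65,65,0,20),box(-13,13,-11,11,20,60),box(-14,14,-64,-54,20,44)]
def render(p,parts,x):
    c,s=np.cos(x[2]),np.sin(x[2]); M=np.array([[c,-s,0],[s,c,0],[0,0,1]]); z=x[3] if len(x)>3 else 0
    im=np.zeros((420*4,560*4),np.uint8)
    for b in parts:
        q=np.array([proj(p,M@v+[x[0],x[1],z]) for v in b],np.float32)
        h=cv2.convexHull(((q+.5)*4-.5)); cv2.fillConvexPoly(im,np.round(h*16).astype(np.int32),255,shift=4)
    return cv2.resize(im,(560,420),interpolation=cv2.INTER_AREA)/255.
def fit(views,parts,x0,z=0):
    # views: list of (picture, mask, ignore)
    def f(x):
        x=list(x)+[z]; x[2]/=100
        return sum((np.abs(render(p,parts,x)-m)*~ig).sum() for p,m,ig in views)
    a=np.array([x0[0],x0[1],x0[2]*100.])
    for st in (6,2):
        r=minimize(f,a,method="Nelder-Mead",options=dict(initial_simplex=a+np.vstack([np.zeros(3),np.eye(3)*st]),xatol=.05,fatol=.1)); a=r.x
    return np.array([a[0],a[1],a[2]/100]),r.fun
def mask(t,p):
    r=env.trace(t,p); return r[0]["pixels"] if r else np.zeros((420,560),bool)
E
python3 - <<'E'
from fit import *
np.set_printoptions(precision=3,suppress=True)
ps={n:env.get_image(n) for n in("top","side")}
oth={n:np.zeros((420,560),bool) for n in ps}
for t in("thinner_bottle","enamel_jar","coin_tube","bolt_knob"):
    for n,p in ps.items():
        if t!="bolt_knob": oth[n]|=cv2.dilate(mask(t,p).astype(np.uint8),np.ones((3,3)))>0
M={}
for t,parts,x0 in(("jig",JIG,(530,100,.117)),("gold_carrier",CAR,(459,358,-.42))):
    vs=[(p,mask(t,p),oth[n]) for n,p in ps.items()]
    for v in vs: print(t,v[1].sum())
    for k in([vs[0]],[vs[1]],vs): print(t,*fit(k,parts,x0))
    M[t]=vs
out=[]
for i,(n,p) in enumerate(ps.items()):
    f=p["frame"][:,:,::-1].copy()
    for t in M:
        c,_=cv2.findContours(M[t][i][1].astype(np.uint8),0,1); 
        if t=="jig": pass
        cv2.drawContours(f,c,-1,(255,0,255),1) if t!="jig" else None
    c=f[195:270,205:315] if n=="top" else f[175:265,195:315]
    out.append(cv2.resize(c,(700,290) if 0 else None,fx=4.5,fy=4.5 if n=="top" else 3.0,interpolation=cv2.INTER_CUBIC)[:,:495] )
cv2.imwrite("pics/c1.png",np.vstack(out))
p=ps["top"]
for t,z in(("bolt_knob",80),("bolt_knob",92)):
    m=mask("bolt_knob",p); 
# red knob pixels
for n,p in ps.items():
    hsv=cv2.cvtColor(p["frame"],cv2.COLOR_RGB2HSV); r=((hsv[...,0]<8)|(hsv[...,0]>172))&(hsv[...,1]>150)&(hsv[...,2]>60)
    rr,cc=np.nonzero(r[200:240,255:300]); uv=(cc.mean()+255,rr.mean()+200); print(n,"red",len(rr),uv,atz(p,uv,92 if n=="top" else 80),dep(p,uv))
E
```

```text
jig 3896
jig 4039
jig [530.593  90.352   0.145] 75.11372549019607
jig [528.892  92.98    0.141] 246.36470588235295
jig [529.975  91.228   0.145] 356.72549019607845
gold_carrier 1341
gold_carrier 1026
gold_carrier [462.874 355.302  -0.517] 62.050980392156866
gold_carrier [459.557 356.519  -0.516] 7.776470588235294
gold_carrier [462.254 355.17   -0.526] 84.12156862745098
top red 21 (np.float64(281.0), np.float64(224.0)) [547.588  10.461  92.   ] [547.575  10.466  92.311]
side red 53 (np.float64(267.62264150943395), np.float64(212.18867924528303)) [547.167  12.908  80.   ] [542.986   4.743  88.309]
```

View pics/c1.png

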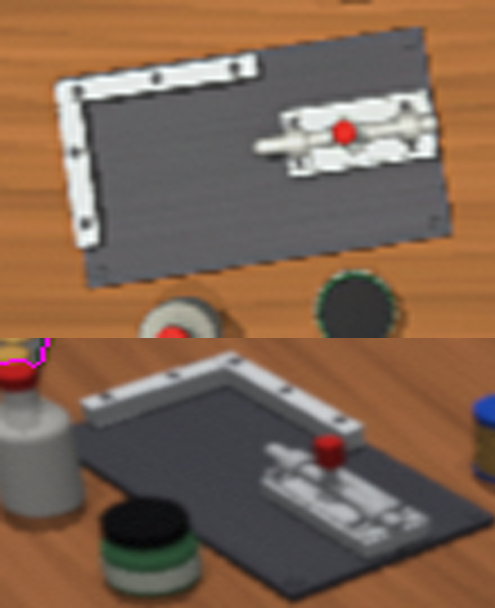

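The jig fits at about (530, 91), yaw 0.145. Knob at about (547, 11), so travel is about 0.030. Both agree with the model. First I'll turn the tool so its jaws lie along jig x.

>>> servo_tool(
  hand=[0.6, 0.6, 0.6, 0.6, 0.6, 0.6, 0.6, 0.6],
  travel=[
    [0, 0, 0],
    [0, 0, 0],
    [0, 0, 0],
    [0, 0, 0],
    [0, 0, 0],
    [0, 0, 0],
    [0, 0, 0],
    [0, 0, 0],
  ],
  yaw=[0.097, 0.097, 0.097, 0.097, 0.097, 0.097, 0.097, 0],
)

```text
clock: 2.9
position: [245.9, 628.6, 238.7]
eef_rot: [0.453, 0.543, -0.453, 0.543]
force: [0.9, 0.7, 0.6]
opening: 53.1
```

```bash
cat >> h.py <<'E'
def go(x,y,z,yaw=None):
    """offset from measured TCP to target, in tool axes mm and fractions"""
    s=env.observe(); M=R.from_quat(s["eef_rot"]).as_matrix(); d=M.T@(np.array([x,y,z])-s["position"])
    a=np.arctan2(M[1,1],M[0,1])
    print("clock",round(s["clock"],2),"pos",np.round(s["position"],1),"yaw",round(a,4),"F",np.round(s["force"],1),"open",round(s["opening"],1),"d",np.round(d,1),"frac",np.round(d/80,3), "tilt",np.round(M[2],3))
    if yaw is not None: print("yawfrac",round(-(yaw-a)/1.5,4))
E
python3 -c "
from h import *
go(547,11,160,.145)"
```

```text
clock 2.9 pos [245.9 628.6 238.7] yaw 0.1791 F [0.9 0.7 0.6] open 53.1 d [ 78.7 186.3 661.4] frac [0.984 2.329 8.267] tilt [-1. -0.  0.]
yawfrac 0.0227
```

>>> servo_tool(
  hand=[0.6, 0.6, 0.6, 0.6, 0.6, 0.6, 0.6, 0.6, 0.6, 0.6, 0.6, 0.6],
  travel=[
    [0, 0.16, 0.55],
    [0, 0.16, 0.55],
    [0, 0.16, 0.55],
    [0, 0.16, 0.55],
    [0, 0.16, 0.55],
    [0, 0.16, 0.55],
    [0, 0.16, 0.55],
    [0, 0.16, 0.55],
    [0, 0.16, 0.55],
    [0, 0.16, 0.55],
    [0, 0.16, 0.55],
    [0, 0.16, 0.55],
  ],
  yaw=[0.023, 0, 0, 0, 0, 0, 0, 0, 0, 0, 0, 0],
)

```text
clock: 4.1
position: [476.1, 127.3, 239.2]
eef_rot: [0.462, 0.536, -0.461, 0.536]
force: [0.8, -0.0, -0.2]
opening: 53.1
```

```bash
python3 -c "
from h import *
go(547,11,130,.145)"
```

```text
clock 4.1 pos [476.1 127.3 239.2] yaw 0.1491 F [ 0.8 -0.  -0.2] open 53.1 d [109.2  52.7 125.5] frac [1.365 0.659 1.569] tilt [-1.     0.001 -0.   ]
yawfrac 0.0027
```

>>> servo_tool(
  hand=[0.5, 0.5, 0.5, 0.5, 0.5, 0.5, 0.5],
  travel=[
    [0, 0.2, 0.5],
    [0, 0.2, 0.5],
    [0.2, 0.2, 0.5],
    [0.55, 0, 0],
    [0.55, 0, 0],
    [0, 0, 0],
    [0, 0, 0],
  ],
  yaw=[0.002, 0, 0, 0, 0, 0, 0],
)

```text
clock: 4.8
position: [539.5, 17.1, 134.5]
eef_rot: [0.462, 0.535, -0.463, 0.534]
force: [1.2, 1.4, 0.5]
opening: 44.0
```

```bash
python3 - <<'E'
from h import *
go(547,11,61,.145)
o=[]
for n in("top","side"):
    p=env.get_image(n)
    s=env.observe(); print(n,"tcp proj",proj(p,s["position"]))
    hsv=cv2.cvtColor(p["frame"],cv2.COLOR_RGB2HSV); r=((hsv[...,0]<8)|(hsv[...,0]>172))&(hsv[...,1]>150)&(hsv[...,2]>60)
    rr,cc=np.nonzero(r[200:240,255:300]); uv=(cc.mean()+255,rr.mean()+200); print(n,"red",len(rr),uv,atz(p,uv,92 if n=="top" else 80))
    f=p["frame"][:,:,::-1]; c=f[150:270,195:335]; o.append(cv2.resize(c,None,fx=2.8,fy=2.8,interpolation=cv2.INTER_CUBIC))
cv2.imwrite("pics/c2.png",np.hstack(o))
E
```

```text
clock 4.8 pos [539.5  17.1 134.5] yaw 0.1439 F [1.2 1.4 0.5] open 44.0 d [73.5  6.7  7.2] frac [0.919 0.083 0.09 ] tilt [-1.    -0.002 -0.   ]
yawfrac -0.0007
top tcp proj [278.87497616 225.59155306]
top red 0 (np.float64(nan), np.float64(nan)) [nan nan nan]
side tcp proj [264.23206118 194.77176818]
side red 48 (np.float64(267.6875), np.float64(212.58333333333334)) [546.58843771  11.50611063  80.        ]<stdin>:8: RuntimeWarning: Mean of empty slice.
  ret = ret.dtype.type(ret / rcount)
```

View pics/c2.png

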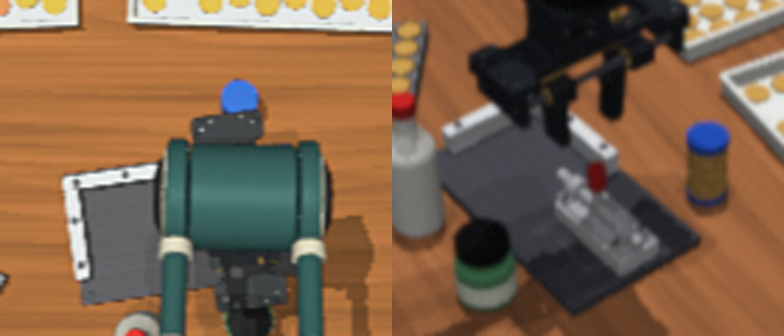

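The gripper is above the knob with its jaws along jig x, and everything is clear. The side view puts the knob at (546.6, 11.5), which matches. I'll descend and close.

>>> servo_tool(
  hand=[0.5, 0.5, 0.5, 0.5, 0.5, 0.5, 0, 0, 0, 0, 0],
  travel=[
    [0, 0.083, 0.085],
    [0, 0, 0],
    [0.4, 0, 0],
    [0.4, 0, 0],
    [0.12, 0, 0],
    [0, 0, 0],
    [0, 0, 0],
    [0, 0, 0],
    [0, 0, 0],
    [0, 0, 0],
    [0, 0, 0],
  ],
  yaw=[0, 0, 0, 0, 0, 0, 0, 0, 0, 0, 0],
)

```text
clock: 6.0
position: [548.2, 11.2, 62.5]
eef_rot: [0.463, 0.534, -0.463, 0.535]
force: [-2.1, -1.1, 4.5]
opening: 16.7
```

```bash
python3 -c "
from h import *
go(547,11,61,.145)"
```

```text
clock 6.0 pos [548.2  11.2  62.5] yaw 0.1421 F [-2.1 -1.1  4.5] open 16.7 d [ 1.5 -1.2  0. ] frac [ 0.019 -0.016  0.   ] tilt [-1.     0.001  0.   ]
yawfrac -0.0019
```

>>> servo_tool(
  hand=[0, 0, 0, 0, 0, 0, 0, 0],
  travel=[
    [0, 0, 0.06],
    [0, 0, 0.06],
    [0, 0, 0.06],
    [0, 0, 0.06],
    [0, 0, 0.06],
    [0, 0, 0.03],
    [0, 0, 0],
    [0, 0, 0],
  ],
  yaw=[0, 0, 0, 0, 0, 0, 0, 0],
)

```text
clock: 6.8
position: [552.1, -14.7, 62.5]
eef_rot: [0.464, 0.534, -0.463, 0.534]
force: [-1.4, 0.7, 4.8]
opening: 16.8
```

>>> servo_tool(
  hand=[0, 0, 0, 0],
  travel=[
    [0, 0, 0.025],
    [0, 0, 0.025],
    [0, 0, 0],
    [0, 0, 0],
  ],
  yaw=[0, 0, 0, 0],
)

```text
clock: 7.2
position: [552.4, -17.1, 62.5]
eef_rot: [0.464, 0.534, -0.463, 0.534]
force: [-2.6, 6.8, 5.7]
opening: 17.0
```

>>> servo_tool(
  hand=[0, 0, 0],
  travel=[
    [0, 0, 0.025],
    [0, 0, 0],
    [0, 0, 0],
  ],
  yaw=[0, 0, 0],
)

```text
clock: 7.5
position: [552.4, -17.1, 62.5]
eef_rot: [0.465, 0.535, -0.462, 0.533]
force: [-1.7, 14.0, 7.9]
opening: 16.7
```

The bolt is against its stop: position stays at y = -17.1 while the force climbs to 14 N. That matches the prediction of -17.9. I'll let go, rise and head for the carrier.

>>> servo_tool(
  hand=[0, 0.5, 0.5, 0.5, 0.5, 0.5, 0.5, 0.5, 0.5, 0.5],
  travel=[
    [0, 0, -0.02],
    [0, 0, 0],
    [0, 0, 0],
    [0, 0, 0],
    [-0.5, 0, 0],
    [-0.5, 0, 0],
    [-0.5, 0, 0],
    [-0.5, 0, 0],
    [-0.2, 0, 0],
    [0, 0, 0],
  ],
  yaw=[0, 0, 0, 0, 0, 0, 0, 0, 0, 0],
)

```text
clock: 8.5
position: [554.0, -19.6, 240.1]
eef_rot: [0.465, 0.532, -0.462, 0.536]
force: [0.1, 0.9, -0.3]
opening: 44.3
```

```bash
python3 - <<'E'
from h import *
go(461,356,235,-.517)
p=env.get_image("side")
hsv=cv2.cvtColor(p["frame"],cv2.COLOR_RGB2HSV); r=((hsv[...,0]<8)|(hsv[...,0]>172))&(hsv[...,1]>150)&(hsv[...,2]>60)
rr,cc=np.nonzero(r[200:240,255:300]); uv=(cc.mean()+255,rr.mean()+200); print("red",len(rr),uv,atz(p,uv,80))
E
```

```text
clock 8.5 pos [554.  -19.6 240.1] yaw 0.1416 F [ 0.1  0.9 -0.3] open 44.3 d [   4.3  -39.1 -385. ] frac [ 0.054 -0.488 -4.812] tilt [-1.     0.006  0.001]
yawfrac 0.4391
red 55 (np.float64(274.6363636363636), np.float64(217.89090909090908)) [552.14069883 -14.94722894  80.        ]
```

>>> servo_tool(
  hand=[0.8, 0.8, 0.8, 0.8, 0.8, 0.8, 0.8, 0.8, 0.8, 0.8, 0.8],
  travel=[
    [0, -0.049, -0.48],
    [0, -0.049, -0.48],
    [0, -0.049, -0.48],
    [0, -0.049, -0.48],
    [0, -0.049, -0.48],
    [0, -0.049, -0.48],
    [0, -0.049, -0.48],
    [0, -0.049, -0.48],
    [0, -0.049, -0.48],
    [0, -0.049, -0.48],
    [0, 0, 0],
  ],
  yaw=[0, 0, 0, 0, 0, 0, 0, 0, 0, 0, 0],
)

```text
clock: 9.65
position: [456.1, 358.1, 233.1]
eef_rot: [0.46, 0.536, -0.464, 0.534]
force: [-0.1, 0.2, 0.5]
opening: 70.5
```

>>> servo_tool(
  hand=[0.8, 0.8, 0.8, 0.8, 0.8, 0.8, 0.8],
  travel=[
    [0, 0, 0],
    [0, 0, 0],
    [0, 0, 0],
    [0, 0, 0],
    [0, 0, 0],
    [0, 0, 0],
    [0, 0, 0],
  ],
  yaw=[0.088, 0.088, 0.088, 0.088, 0.087, 0, 0],
)

```text
clock: 10.35
position: [458.3, 354.2, 234.9]
eef_rot: [-0.609, -0.356, 0.612, -0.357]
force: [-0.4, 0.1, 0.4]
opening: 70.6
```

```bash
python3 - <<'E'
from fit import *
np.set_printoptions(precision=3,suppress=True)
go(461,356,29,-.517)
p=env.get_image("side")
m=mask("gold_carrier",p); print(m.sum(),*fit([(p,m,np.zeros_like(m))],CAR,(461,356,-.5)))
for r in env.tip_of("gold_grip",p)[:1]: print(r["at"],r["p"],atz(p,r["at"],48))
# blank positions / grip block: dark pixels
f=p["frame"][:,:,::-1]; cv2.imwrite("pics/c3.png",cv2.resize(f[110:220,130:260],None,fx=5,fy=5,interpolation=cv2.INTER_CUBIC))
E
```

```text
clock 10.35 pos [458.3 354.2 234.9] yaw -0.514 F [-0.4  0.1  0.4] open 70.6 d [205.9   1.8  -3.6] frac [ 2.573  0.022 -0.045] tilt [-1.    -0.001  0.003]
yawfrac 0.002
1003 [461.823 356.483  -0.522] 116.89803921568628
[187.5, 164.2] 0.8 [460.419 350.779  48.   ]
```

View pics/c3.png

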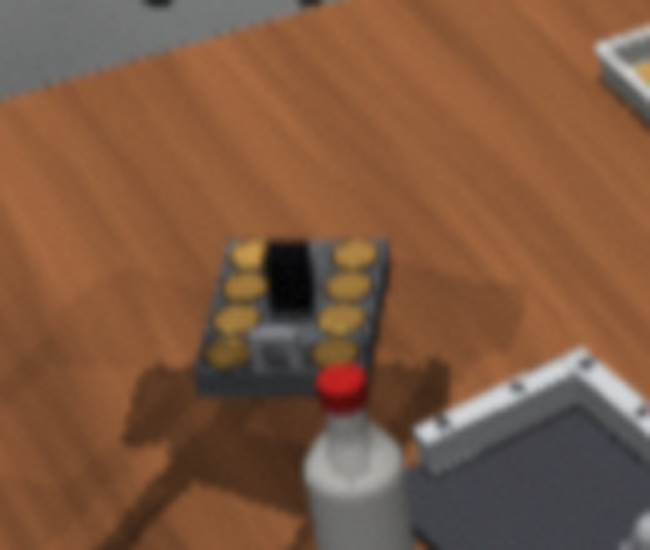

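The carrier is clear to grip. The side view confirms (461.8, 356.5), yaw -0.52. I'll descend, close and check before lifting.

>>> servo_tool(
  hand=[0.8, 0.8, 0.8, 0.8, 0.8, 0.8, 0.8, 0.8, 0.8],
  travel=[
    [0, 0.022, -0.045],
    [0.5, 0, 0],
    [0.5, 0, 0],
    [0.5, 0, 0],
    [0.5, 0, 0],
    [0.3, 0, 0],
    [0.2, 0, 0],
    [0.07, 0, 0],
    [0, 0, 0],
  ],
  yaw=[0, 0, 0, 0, 0, 0, 0, 0, 0],
)

```text
clock: 11.4
position: [462.4, 357.8, 31.4]
eef_rot: [-0.611, -0.356, 0.611, -0.356]
force: [0.6, 0.0, 0.2]
opening: 70.4
```

>>> servo_tool(
  hand=[0, 0, 0, 0, 0, 0, 0, 0],
  travel=[
    [0, 0, 0],
    [0, 0, 0],
    [0, 0, 0],
    [0, 0, 0],
    [0, 0, 0],
    [0, 0, 0],
    [0, 0, 0],
    [0, 0, 0],
  ],
  yaw=[0, 0, 0, 0, 0, 0, 0, 0],
)

```text
clock: 12.2
position: [462.4, 357.7, 31.8]
eef_rot: [0.611, 0.356, -0.611, 0.356]
force: [-0.5, -0.3, 1.7]
opening: 25.7
```

```bash
python3 - <<'E'
from fit import *
np.set_printoptions(precision=3,suppress=True)
go(461,356,29,-.517)
for n in("side","top"):
    p=env.get_image(n)
    for t,z in(("gold_keeper",29),("gold_corner",0),("gold_carrier",0)):
        for r in env.tip_of(t,p)[:1]: print(n,t,r["at"],r["p"],atz(p,r["at"],z))
    if n=="side": save(p,"s4.png")
E
```

```text
clock 12.2 pos [462.4 357.7  31.8] yaw -0.5166 F [-0.5 -0.3  1.7] open 25.7 d [ 2.8 -0.4  2.2] frac [ 0.034 -0.005  0.027] tilt [-1.  0. -0.]
yawfrac 0.0003
side gold_keeper [184.9, 178.1] 0.64 [435.591 316.572  29.   ]
side gold_corner [209.1, 160.5] 0.6 [545.13  396.689   0.   ]
side gold_carrier [191.3, 175.5] 0.73 [467.573 354.625   0.   ]
top gold_keeper [188.7, 260.4] 0.77 [435.899 296.905  29.   ]
top gold_corner [161.9, 230.4] 0.61 [529.863 389.497   0.   ]
top gold_carrier [170.5, 253.0] 0.78 [458.018 360.721   0.   ]
```

>>> servo_tool(
  hand=[0, 0, 0, 0, 0, 0, 0, 0],
  travel=[
    [-0.05, 0, 0],
    [-0.1, 0, 0],
    [-0.2, 0, 0],
    [-0.25, 0, 0],
    [-0.3, 0, 0],
    [-0.3, 0, 0],
    [-0.15, 0, 0],
    [0, 0, 0],
  ],
  yaw=[0, 0, 0, 0, 0, 0, 0, 0],
)

```text
clock: 13.4
position: [463.7, 358.8, 142.4]
eef_rot: [0.613, 0.356, -0.609, 0.356]
force: [-0.5, 0.6, -6.1]
opening: 25.6
```

>>> servo_tool(
  hand=[0, 0, 0, 0, 0, 0, 0, 0, 0],
  travel=[
    [0, 0, 0],
    [0, 0, 0],
    [0, 0, 0],
    [0, 0, 0],
    [0, 0, 0],
    [0, 0, 0],
    [0, 0, 0],
    [0, 0, 0],
    [0, 0, 0],
  ],
  yaw=[-0.03, -0.06, -0.07, -0.07, -0.07, -0.07, -0.05, -0.02, 0],
)

```text
clock: 14.3
position: [461.4, 357.2, 138.2]
eef_rot: [0.462, 0.535, -0.464, 0.534]
force: [0.2, -0.3, -6.9]
opening: 25.4
```

```bash
python3 - <<'E'
from h import *
# jig est (531,92,.145); carrier target jig (-3,26)
c,s=np.cos(.145),np.sin(.145); x,y=-3,27.7
print(531+c*x-s*y,92+s*x+c*y)
go(531+c*x-s*y,92+s*x+c*y,12+31.8,.145)
E
```

```text
524.0290419794013 118.97583630353375
clock 14.3 pos [461.4 357.2 138.2] yaw 0.1428 F [ 0.2 -0.3 -6.9] open 25.4 d [ 94.6  28.2 244.6] frac [1.182 0.353 3.057] tilt [-1.    -0.002  0.001]
yawfrac -0.0014
```

```bash
python3 - <<'E'
from h import *
np.set_printoptions(precision=1,suppress=True)
c,s=np.cos(.145),np.sin(.145)
for n in("top","side"):
    p=env.get_image(n)
    m=env.trace("thinner_bottle",p)[0]["pixels"]
    hsv=cv2.cvtColor(p["frame"],cv2.COLOR_RGB2HSV); r=(((hsv[...,0]<8)|(hsv[...,0]>172))&(hsv[...,1]>150)&(hsv[...,2]>60))&(cv2.dilate(m.astype(np.uint8),np.ones((5,5)))>0)
    rr,cc=np.nonzero(r); uv=(cc.mean(),rr.mean()); X=atz(p,uv,150 if n=="top" else 140)
    print(n,m.sum(),len(rr),uv,np.ptp(cc)+1,X, dep(p,uv))
    d=X[:2]-[531,92]; print("in jig",c*d[0]+s*d[1],-s*d[0]+c*d[1])
    # points cloud of bottle: heights vs radius
    R_,C_=np.nonzero(m); P=np.array([q for q in (dep(p,(a,b)) for a,b in zip(C_,R_)) if q is not None])
    for z0 in range(0,150,20):
        k=P[(P[:,2]>=z0)&(P[:,2]<z0+20)]
        if len(k): print(z0,len(k),k.min(0),k.max(0))
E
```

```text
top 234 52 (np.float64(242.65384615384616), np.float64(271.28846153846155)) 8 [410.5 120.  150. ] [410.3 120.2 148.3]
in jig -115.2297186274092 45.171085895623804
20 6 [406.2  93.6  23.8] [431.4 105.8  37.8]
40 2 [420.   95.6  49.4] [432.6 107.4  58.5]
60 7 [403.5  94.2  66. ] [433.4 109.4  76.1]
80 61 [387.1  93.8  84.1] [434.2 140.7  99.9]
100 98 [390.4  98.9 100.1] [428.8 140.2 117.9]
140 60 [399.8 107.8 142.2] [419.6 130.6 151.5]
side 835 101 (np.float64(197.95049504950495), np.float64(186.5742574257426)) 12 [411.2 128.8 140. ] [407.6 117.4 149.5]
in jig -113.22259405460223 53.6775606042435
0 110 [382.4  95.5   1.1] [472.7 294.2  19.9]
20 104 [382.2  94.5  20.5] [428.3 126.7  39.9]
40 108 [381.9  94.6  40.1] [432.  191.3  60. ]
60 115 [382.2  95.3  60.3] [428.  198.2  79.7]
80 150 [382.6  95.9  80.3] [431.4 134.   99.7]
100 131 [388.5 100.  100. ] [428.6 129.5 120. ]
120 48 [397.3 109.5 120.1] [419.9 123.3 140. ]
140 69 [397.  108.8 140.2] [419.5 135.  150.4]
```

The bottle's shoulder would come within about 4 mm of the 187 mm long gripper body during docking. I'll set the carrier back down and regrip with the jaws along carrier y, so the body's narrow side faces the bottle.

>>> servo_tool(
  hand=[0, 0, 0, 0, 0, 0, 0, 0],
  travel=[
    [0.15, 0, 0],
    [0.3, 0, 0],
    [0.3, 0, 0],
    [0.3, 0, 0],
    [0.15, 0, 0],
    [0.08, 0, 0],
    [0.03, 0, 0],
    [0, 0, 0],
  ],
  yaw=[0, 0, 0, 0, 0, 0, 0, 0],
)

```text
clock: 15.3
position: [462.8, 358.1, 35.2]
eef_rot: [0.463, 0.534, -0.462, 0.535]
force: [0.6, -0.1, -7.4]
opening: 25.7
```

>>> servo_tool(
  hand=[0, 0, 0],
  travel=[
    [0.015, 0, 0],
    [0.015, 0, 0],
    [0, 0, 0],
  ],
  yaw=[0, 0, 0],
)

```text
clock: 15.6
position: [462.6, 357.9, 32.9]
eef_rot: [0.463, 0.534, -0.463, 0.535]
force: [-0.5, 0.3, -5.8]
opening: 25.8
```

>>> servo_tool(
  hand=[0, 0, 0, 0.8, 0.8, 0.8, 0.8, 0.8, 0.8, 0.8, 0.8],
  travel=[
    [0.012, 0, 0],
    [0.01, 0, 0],
    [0, 0, 0],
    [0, 0, 0],
    [0, 0, 0],
    [0, 0, 0],
    [0, 0, 0],
    [-0.3, 0, 0],
    [-0.3, 0, 0],
    [-0.2, 0, 0],
    [0, 0, 0],
  ],
  yaw=[0, 0, 0, 0, 0, 0, 0, 0, 0, 0, 0],
)

```text
clock: 16.7
position: [464.2, 359.1, 97.5]
eef_rot: [0.465, 0.534, -0.461, 0.535]
force: [1.1, -0.0, 1.0]
opening: 70.6
```

>>> servo_tool(
  hand=[0.5, 0.5, 0.5, 0.5, 0.5, 0.5, 0.5, 0.5, 0.5, 0.5, 0.5, 0.5],
  travel=[
    [0, 0, 0],
    [0, 0, 0],
    [0, 0, 0],
    [0, 0, 0],
    [0, 0, 0],
    [0, 0, 0],
    [0, 0, 0],
    [0, 0, 0],
    [0, 0, 0],
    [0, 0, 0],
    [0, 0, 0],
    [0, 0, 0],
  ],
  yaw=[-0.095, -0.095, -0.095, -0.095, -0.095, -0.095, -0.095, -0.095, -0.095, -0.095, -0.095, 0],
)

```text
clock: 17.9
position: [461.6, 357.2, 93.2]
eef_rot: [-0.05, 0.706, 0.049, 0.705]
force: [0.1, 0.5, 0.2]
opening: 44.2
```

```bash
python3 - <<'E'
from fit import *
np.set_printoptions(precision=3,suppress=True)
go(462.6,357,31.5,.1435+np.pi/2)
o=[]
for n in("side","top"):
    p=env.get_image(n); m=mask("gold_carrier",p)
    if n=="side":print(m.sum(),*fit([(p,m,np.zeros_like(m))],CAR,(462,357,.145)))
    f=p["frame"][:,:,::-1]; c=f[110:230,130:270]if n=="side" else f[200:300,110:230]; o.append(cv2.resize(c,(480,480)if n=="top" else None,fx=4,fy=4,interpolation=cv2.INTER_CUBIC)[:480,:400] if n=="side" else cv2.resize(c,(480,400))[:,:400])
save(p,"t5.png"); cv2.imwrite("pics/c5.png",o[0])
E
```

```text
clock 17.9 pos [461.6 357.2  93.2] yaw 1.7113 F [0.1 0.5 0.2] open 44.2 d [61.7 -0.3  1.1] frac [ 0.772 -0.003  0.013] tilt [-1.    -0.001 -0.002]
yawfrac -0.002
1062 [460.828 358.638   0.134] 86.68627450980392
```

View pics/c5.png

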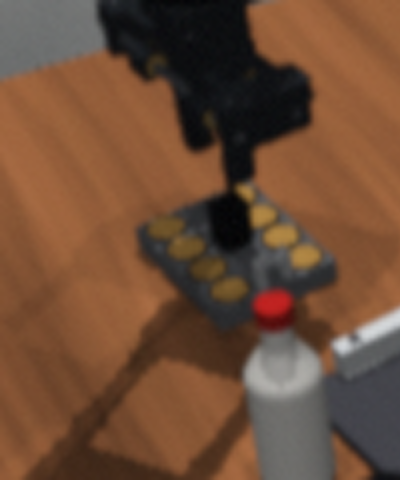

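The carrier lies level with its blanks seated, and the jaws now straddle the block along carrier y. Gripping and lifting.

>>> servo_tool(
  hand=[0.5, 0.5, 0.5, 0.5, 0.5, 0.5, 0, 0, 0, 0, 0, 0],
  travel=[
    [0.1, -0.003, 0.013],
    [0.3, 0, 0],
    [0.2, 0, 0],
    [0.12, 0, 0],
    [0.05, 0, 0],
    [0, 0, 0],
    [0, 0, 0],
    [0, 0, 0],
    [0, 0, 0],
    [0, 0, 0],
    [0, 0, 0],
    [0, 0, 0],
  ],
  yaw=[-0.003, 0, 0, 0, 0, 0, 0, 0, 0, 0, 0, 0],
)

```text
clock: 19.3
position: [463.8, 358.1, 33.8]
eef_rot: [-0.051, 0.705, 0.051, 0.706]
force: [-0.1, -0.2, 4.2]
opening: 21.8
```

```bash
python3 - <<'E'
from h import *
go(462.6,357,31.5,.145+np.pi/2)
E
```

```text
clock 19.3 pos [463.8 358.1  33.8] yaw 1.7154 F [-0.1 -0.2  4.2] open 21.8 d [ 2.3 -0.9 -1.4] frac [ 0.029 -0.011 -0.017] tilt [-1.     0.001  0.001]
yawfrac -0.0003
```

>>> servo_tool(
  hand=[0, 0, 0, 0, 0, 0, 0, 0],
  travel=[
    [-0.05, 0, 0],
    [-0.1, 0, 0],
    [-0.2, 0, 0],
    [-0.25, 0, 0],
    [-0.2, 0, 0],
    [-0.1, 0, 0],
    [0, 0, 0],
    [0, 0, 0],
  ],
  yaw=[0, 0, 0, 0, 0, 0, 0, 0],
)

```text
clock: 20.1
position: [463.0, 357.4, 104.8]
eef_rot: [-0.051, 0.705, 0.051, 0.705]
force: [-0.5, 0.2, -6.6]
opening: 21.7
```

```bash
python3 - <<'E'
from h import *
c,s=np.cos(.145),np.sin(.145); x,y=-2,26
print(531+c*x-s*y,92+s*x+c*y)
go(531+c*x-s*y,92+s*x+c*y,12+32,.145+np.pi/2)
E
```

```text
525.2641850157814 117.43816869326122
clock 20.1 pos [463.  357.4 104.8] yaw 1.7155 F [-0.5  0.2 -6.6] open 21.7 d [  60.8 -246.4   27. ] frac [ 0.76  -3.08   0.338] tilt [-1. -0. -0.]
yawfrac -0.0002
```

>>> servo_tool(
  hand=[0, 0, 0, 0, 0, 0, 0, 0, 0, 0, 0, 0],
  travel=[
    [0, -0.1, 0.05],
    [0, -0.2, 0.05],
    [0, -0.3, 0.05],
    [0, -0.35, 0.05],
    [0, -0.35, 0.05],
    [0, -0.35, 0.05],
    [0, -0.35, 0.038],
    [0, -0.35, 0],
    [0, -0.3, 0],
    [0, -0.25, 0],
    [0, -0.12, 0],
    [0, -0.06, 0],
  ],
  yaw=[0, 0, 0, 0, 0, 0, 0, 0, 0, 0, 0, 0],
)

```text
clock: 21.3
position: [525.3, 116.0, 104.4]
eef_rot: [-0.05, 0.706, 0.05, 0.705]
force: [-0.2, 1.3, -5.9]
opening: 21.8
```

>>> servo_tool(
  hand=[0, 0],
  travel=[
    [0, 0, 0],
    [0, 0, 0],
  ],
  yaw=[0, 0],
)

```text
clock: 21.5
position: [525.5, 118.1, 104.8]
eef_rot: [-0.051, 0.705, 0.051, 0.705]
force: [-0.6, -0.5, -6.6]
opening: 21.8
```

```bash
python3 - <<'E'
from fit import *
c,s=np.cos(.145),np.sin(.145); x,y=-2,26
go(531+c*x-s*y,92+s*x+c*y,12+33.8,.145+np.pi/2)
np.set_printoptions(precision=3,suppress=True)
p=env.get_image("side"); f=p["frame"][:,:,::-1]
cv2.imwrite("pics/c6.png",cv2.resize(f[130:250,180:320],None,fx=5,fy=5,interpolation=cv2.INTER_CUBIC))
hsv=cv2.cvtColor(p["frame"],cv2.COLOR_RGB2HSV); r=((hsv[...,0]<8)|(hsv[...,0]>172))&(hsv[...,1]>150)&(hsv[...,2]>60)
rr,cc=np.nonzero(r[205:240,260:300]); uv=(cc.mean()+260,rr.mean()+205); print("red",len(rr),uv,atz(p,uv,80))
E
```

```text
clock 21.5 pos [525.5 118.1 104.8] yaw 1.7156 F [-0.6 -0.5 -6.6] open 21.8 d [59.  -0.6 -0.3] frac [ 0.738 -0.008 -0.003] tilt [-1.  0. -0.]
yawfrac -0.0001
red 57 (np.float64(274.70175438596493), np.float64(217.73684210526315)) [552.563 -14.531  80.   ]
```

View pics/c6.png

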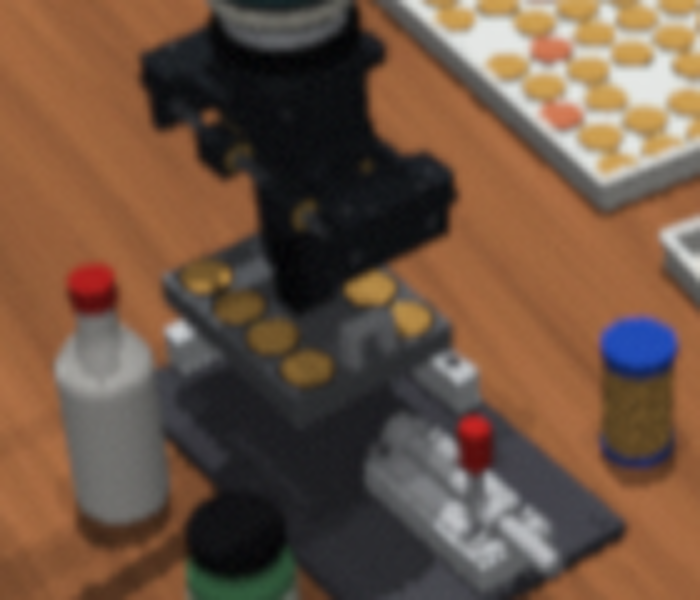

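The carrier is level over the jig with its keeper towards the bolt. The rod is back and everything nearby is clear. Lowering.

>>> servo_tool(
  hand=[0, 0, 0, 0, 0, 0, 0],
  travel=[
    [0.1, 0, 0],
    [0.2, 0, 0],
    [0.2, 0, 0],
    [0.1, 0, 0],
    [0.05, 0, 0],
    [0, 0, 0],
    [0, 0, 0],
  ],
  yaw=[0, 0, 0, 0, 0, 0, 0],
)

```text
clock: 22.25
position: [526.2, 117.9, 53.5]
eef_rot: [-0.051, 0.705, 0.051, 0.706]
force: [-0.0, 0.4, -6.1]
opening: 21.6
```

>>> servo_tool(
  hand=[0, 0, 0, 0],
  travel=[
    [0.03, 0, 0],
    [0.03, 0, 0],
    [0.015, 0, 0],
    [0, 0, 0],
  ],
  yaw=[0, 0, 0, 0],
)

```text
clock: 22.65
position: [525.4, 117.6, 46.8]
eef_rot: [-0.051, 0.705, 0.051, 0.705]
force: [-0.6, 0.5, -6.5]
opening: 22.1
```

>>> servo_tool(
  hand=[0, 0, 0, 0],
  travel=[
    [0.015, 0, 0],
    [0.01, 0, 0],
    [0, 0, 0],
    [0, 0, 0],
  ],
  yaw=[0, 0, 0, 0],
)

```text
clock: 23.05
position: [525.8, 117.6, 45.8]
eef_rot: [-0.051, 0.705, 0.051, 0.705]
force: [-4.2, -1.5, 3.8]
opening: 22.2
```

The carrier is on the plate. Now I'll push towards the rear fence (+jig x = tool +z), watching the force.

>>> servo_tool(
  hand=[0, 0, 0, 0],
  travel=[
    [0, 0, 0.03],
    [0, 0, 0.03],
    [0, 0, 0],
    [0, 0, 0],
  ],
  yaw=[0, 0, 0, 0],
)

```text
clock: 23.45
position: [530.5, 118.4, 45.8]
eef_rot: [-0.051, 0.705, 0.051, 0.705]
force: [-4.9, -1.4, 6.5]
opening: 22.0
```

>>> servo_tool(
  hand=[0, 0, 0, 0],
  travel=[
    [0, 0, 0.025],
    [0, 0, 0.025],
    [0, 0, 0],
    [0, 0, 0],
  ],
  yaw=[0, 0, 0, 0],
)

```text
clock: 23.85
position: [533.3, 118.8, 45.8]
eef_rot: [-0.051, 0.706, 0.051, 0.704]
force: [-8.2, -1.8, 8.5]
opening: 22.0
```

>>> servo_tool(
  hand=[0, 0, 0, 0],
  travel=[
    [0, 0.025, 0],
    [0, 0.025, 0],
    [0, 0, 0],
    [0, 0, 0],
  ],
  yaw=[0, 0, 0, 0],
)

```text
clock: 24.25
position: [533.3, 120.8, 45.8]
eef_rot: [-0.053, 0.706, 0.05, 0.705]
force: [-6.4, -9.0, 8.8]
opening: 22.1
```

>>> servo_tool(
  hand=[0, 0, 0, 0],
  travel=[
    [0, 0.025, 0.01],
    [0, 0.025, 0.01],
    [0, 0, 0],
    [0, 0, 0],
  ],
  yaw=[0, 0, 0, 0],
)

```text
clock: 24.65
position: [533.0, 123.4, 45.7]
eef_rot: [-0.054, 0.707, 0.05, 0.704]
force: [-9.6, -14.6, 12.9]
opening: 21.6
```

>>> servo_tool(
  hand=[0, 0, 0, 0],
  travel=[
    [-0.01, 0.025, 0.005],
    [0, 0.02, 0],
    [0, 0, 0],
    [0, 0, 0],
  ],
  yaw=[0, 0, 0, 0],
)

```text
clock: 25.05
position: [532.9, 123.7, 45.8]
eef_rot: [-0.056, 0.707, 0.048, 0.703]
force: [-6.5, -27.6, 8.8]
opening: 21.6
```

```bash
python3 - <<'E'
from h import *
go(533,123.4,45.7,.145+np.pi/2); print(env.observe()["torque"])
E
```

```text
clock 25.05 pos [532.9 123.7  45.8] yaw 1.7183 F [ -6.5 -27.6   8.8] open 21.6 d [ 0.1 -0.3  0. ] frac [ 0.001 -0.003  0.   ] tilt [-1.    -0.011 -0.006]
yawfrac 0.0017
[-4.04373247  0.92104399 -0.05612565]
```

Side fence contact is firm at 28 N with the position stalled. I'll ease that off and press the rear fence once more.

>>> servo_tool(
  hand=[0, 0, 0, 0, 0],
  travel=[
    [0, -0.03, 0],
    [0, 0, 0.03],
    [0, 0, 0.03],
    [0, 0, 0],
    [0, 0, 0],
  ],
  yaw=[0, 0, 0, 0, 0],
)

```text
clock: 25.55
position: [533.4, 123.7, 45.5]
eef_rot: [-0.055, 0.71, 0.049, 0.7]
force: [-19.9, -19.8, 20.5]
opening: 21.8
```

```bash
python3 - <<'E'
from h import *
go(533,123.4,45.7,.145+np.pi/2); print(env.observe()["torque"])
E
```

```text
clock 25.55 pos [533.4 123.7  45.5] yaw 1.7173 F [-19.9 -19.8  20.5] open 21.8 d [-0.2 -0.2 -0.5] frac [-0.002 -0.002 -0.006] tilt [-1.    -0.007 -0.015]
yawfrac 0.001
[-3.04217974  3.02167647 -0.05369804]
```

>>> servo_tool(
  hand=[0, 0, 0],
  travel=[
    [-0.02, -0.025, -0.04],
    [0, 0, 0],
    [0, 0, 0],
  ],
  yaw=[0, 0, 0],
)

```text
clock: 25.85
position: [533.4, 123.6, 45.8]
eef_rot: [-0.053, 0.708, 0.05, 0.703]
force: [-7.1, -11.7, 1.5]
opening: 21.7
```

>>> servo_tool(
  hand=[0.4, 0.4, 0.4, 0.4, 0.4],
  travel=[
    [0, 0, 0],
    [0, 0, 0],
    [0, 0, 0],
    [0, 0, 0],
    [0, 0, 0],
  ],
  yaw=[0, 0, 0, 0, 0],
)

```text
clock: 26.35
position: [537.4, 126.9, 47.7]
eef_rot: [-0.051, 0.705, 0.051, 0.706]
force: [0.0, -0.3, -0.2]
opening: 35.2
```

>>> servo_tool(
  hand=[0.4, 0.4, 0.4, 0.5, 0.5, 0.5, 0.5, 0.5, 0.5, 0.5, 0.5],
  travel=[
    [-0.2, 0, 0],
    [-0.5, 0, 0],
    [-0.5, 0, 0],
    [0, -0.4, 0],
    [0, -0.4, 0],
    [0, -0.4, 0],
    [0, -0.4, 0],
    [0, -0.2, 0],
    [0, 0, 0],
    [0, 0, 0],
    [0, 0, 0],
  ],
  yaw=[0, 0, 0, 0, 0, 0, 0, 0, 0, 0, 0],
)

```text
clock: 27.45
position: [557.3, -14.7, 143.2]
eef_rot: [-0.051, 0.705, 0.052, 0.705]
force: [0.1, -0.7, 0.0]
opening: 44.0
```

```bash
python3 - <<'E'
from fit import *
np.set_printoptions(precision=3,suppress=True)
go(552.4,-17.1,62.5,.145+np.pi/2)
p=env.get_image("side"); f=p["frame"][:,:,::-1]
m=mask("gold_carrier",p); x,r=fit([(p,m,np.zeros_like(m))],CAR,(533,123,.145),z=12); print(m.sum(),x,r)
c,s=np.cos(.145),np.sin(.145); d=x[:2]-[531,92]; print("jig",c*d[0]+s*d[1],-s*d[0]+c*d[1])
cv2.imwrite("pics/c7.png",cv2.resize(f[160:260,190:310],None,fx=6,fy=6,interpolation=cv2.INTER_CUBIC))
E
```

```text
clock 27.45 pos [557.3 -14.7 143.2] yaw 1.7164 F [ 0.1 -0.7  0. ] open 44.0 d [80.7 -1.7 -5.2] frac [ 1.009 -0.021 -0.065] tilt [-1.     0.001 -0.   ]
yawfrac 0.0004
1271 [530.3   123.494   0.111] 183.57647058823528
jig 3.8580021801266353 31.265057441079662
```

View pics/c7.png

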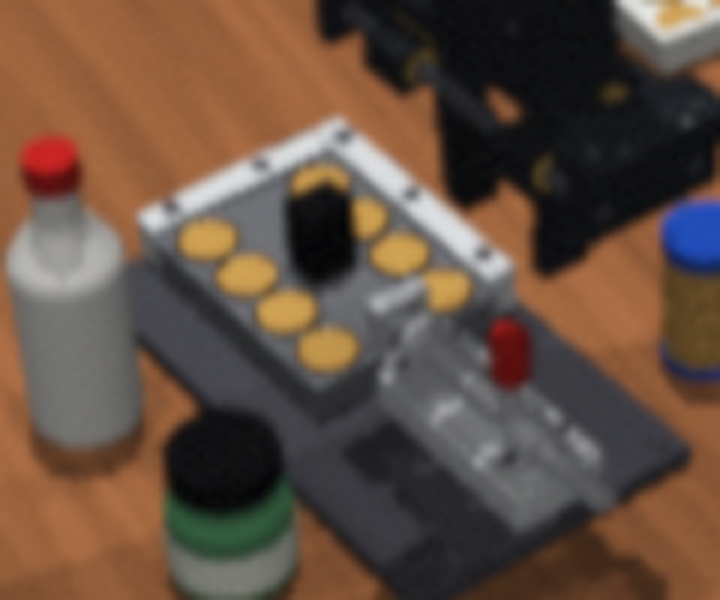

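The carrier sits against both fences with all eight blanks in place, and the keeper is in line with the rod. Now the knob.

>>> servo_tool(
  hand=[0.5, 0.5, 0.5, 0.5, 0.5, 0.5, 0.5],
  travel=[
    [0, -0.021, -0.065],
    [0.2, 0, 0],
    [0.4, 0, 0],
    [0.3, 0, 0],
    [0.1, 0, 0],
    [0, 0, 0],
    [0, 0, 0],
  ],
  yaw=[0, 0, 0, 0, 0, 0, 0],
)

```text
clock: 28.25
position: [553.3, -18.2, 64.3]
eef_rot: [-0.051, 0.705, 0.051, 0.706]
force: [0.2, 0.3, 0.3]
opening: 44.1
```

>>> servo_tool(
  hand=[0, 0, 0, 0, 0],
  travel=[
    [0, 0, 0],
    [0, 0, 0],
    [0, 0, 0],
    [0, 0, 0],
    [0, 0, 0],
  ],
  yaw=[0, 0, 0, 0, 0],
)

```text
clock: 28.75
position: [553.1, -16.1, 64.3]
eef_rot: [-0.049, 0.705, 0.052, 0.706]
force: [-0.8, 8.6, 3.6]
opening: 16.9
```

>>> servo_tool(
  hand=[0, 0, 0, 0, 0, 0, 0, 0, 0],
  travel=[
    [0, 0.05, 0],
    [0, 0.07, 0],
    [0, 0.07, 0],
    [0, 0.07, 0],
    [0, 0.07, 0],
    [0, 0.07, 0],
    [0, 0.07, 0],
    [0, 0, 0],
    [0, 0, 0],
  ],
  yaw=[0, 0, 0, 0, 0, 0, 0, 0, 0],
)

```text
clock: 29.65
position: [547.8, 19.5, 64.3]
eef_rot: [-0.051, 0.705, 0.051, 0.706]
force: [-1.1, 0.2, 6.5]
opening: 16.9
```

>>> servo_tool(
  hand=[0, 0, 0, 0, 0],
  travel=[
    [0, 0.04, 0],
    [0, 0.04, 0],
    [0, 0.03, 0],
    [0, 0, 0],
    [0, 0, 0],
  ],
  yaw=[0, 0, 0, 0, 0],
)

```text
clock: 30.15
position: [546.6, 27.5, 64.3]
eef_rot: [-0.051, 0.705, 0.051, 0.706]
force: [-0.9, -2.2, 5.9]
opening: 16.9
```

>>> servo_tool(
  hand=[0, 0, 0, 0],
  travel=[
    [0, 0.03, 0],
    [0, 0.03, 0],
    [0, 0, 0],
    [0, 0, 0],
  ],
  yaw=[0, 0, 0, 0],
)

```text
clock: 30.55
position: [546.6, 27.7, 64.3]
eef_rot: [-0.055, 0.704, 0.049, 0.706]
force: [0.7, -21.0, 4.4]
opening: 16.9
```

The bolt is stalled against its home stop: 21 N, 44 mm of travel. I'll relax, let go, rise and retreat.

>>> servo_tool(
  hand=[0, 0, 0.45, 0.45, 0.45, 0.45, 0.45, 0.45, 0.45, 0.45, 0.45],
  travel=[
    [0, -0.045, 0],
    [0, 0, 0],
    [0, 0, 0],
    [0, 0, 0],
    [0, 0, 0],
    [0, 0, 0],
    [-0.2, 0, 0],
    [-0.5, 0, 0],
    [-0.5, 0, 0],
    [-0.5, 0, 0],
    [-0.3, 0, 0],
  ],
  yaw=[0, 0, 0, 0, 0, 0, 0, 0, 0, 0, 0],
)

```text
clock: 31.65
position: [547.1, 29.1, 226.9]
eef_rot: [-0.051, 0.704, 0.051, 0.707]
force: [-0.3, 0.4, 1.0]
opening: 39.5
```

>>> servo_tool(
  hand=[0.5, 0.5, 0.5, 0.5, 0.5, 0.5, 0.5, 0.5, 0.5],
  travel=[
    [0, -0.4, 0],
    [0, -0.5, 0],
    [0, -0.5, 0],
    [0, -0.5, 0],
    [0, -0.5, 0],
    [0, -0.4, 0],
    [0, 0, 0],
    [0, 0, 0],
    [0, 0, 0],
  ],
  yaw=[0, 0, 0, 0, 0, 0, 0, 0, 0],
)

```text
clock: 32.55
position: [577.8, -191.8, 223.0]
eef_rot: [-0.051, 0.705, 0.052, 0.705]
force: [-0.1, 0.1, 0.3]
opening: 44.0
```

```bash
python3 - <<'E'
from fit import *
np.set_printoptions(precision=3,suppress=True)
s=env.observe(); print(s["clock"],s["position"],s["force"])
o=[]; c,sn=np.cos(.145),np.sin(.145)
for n in("side","top"):
    p=env.get_image(n); f=p["frame"][:,:,::-1]
    o.append(cv2.resize(f[165:255,190:310] if n=="side" else f[190:280,200:320],None,fx=4,fy=4,interpolation=cv2.INTER_CUBIC))
    m=mask("gold_carrier",p); x,r=fit([(p,m,np.zeros_like(m))],CAR,(533,123,.145),z=12); d=x[:2]-[531,92]; print(n,m.sum(),x,r,"jig",c*d[0]+sn*d[1],-sn*d[0]+c*d[1])
    hsv=cv2.cvtColor(p["frame"],cv2.COLOR_RGB2HSV); r=((hsv[...,0]<8)|(hsv[...,0]>172))&(hsv[...,1]>150)&(hsv[...,2]>60)
    rr,cc=np.nonzero(r[200:240,257:300]); uv=(cc.mean()+257,rr.mean()+200); print(n,"red",len(rr),uv,atz(p,uv,92 if n=="top" else 80))
    for t in("thinner_bottle","enamel_jar","coin_tube","silver_carrier"):
        print(t,[(np.array(q["at"]),atz(p,q["at"],0)[:2]) for q in env.tip_of(t,p)[:1]])
cv2.imwrite("pics/c8.png",np.vstack(o)[:,:])
E
```

```text
32.55 [ 577.829 -191.78   222.974] [-0.06   0.14   0.294]
side 1265 [528.845 122.864   0.177] 216.66666666666663 jig 2.327648541356634 30.85191532470612
side red 54 (np.float64(264.4259259259259), np.float64(209.33333333333334)) [545.329  26.704  80.   ]
thinner_bottle [(array([207. , 229.1]), array([413.935, 115.247]))]
enamel_jar [(array([229.8, 257.5]), array([421.952, -10.148]))]
coin_tube [(array([304.7, 218.3]), array([663.084,  17.783]))]
silver_carrier [(array([332.1, 336.3]), array([ 514.449, -337.825]))]
top 1394 [531.033 119.741   0.168] 70.99607843137255 jig 4.04092257069384 27.444628986517507
top red 20 (np.float64(275.9), np.float64(224.95)) [544.698  25.733  92.   ]
thinner_bottle [(array([245.9, 269.3]), array([406.914, 120.415]))]
enamel_jar [(array([280.4, 264.7]), array([421.683,  10.699]))]
coin_tube [(array([275. , 187.5]), array([669.029,  28.623]))]
silver_carrier [(array([393.5, 236.9]), array([ 511.031, -351.743]))]
```

View pics/c8.png

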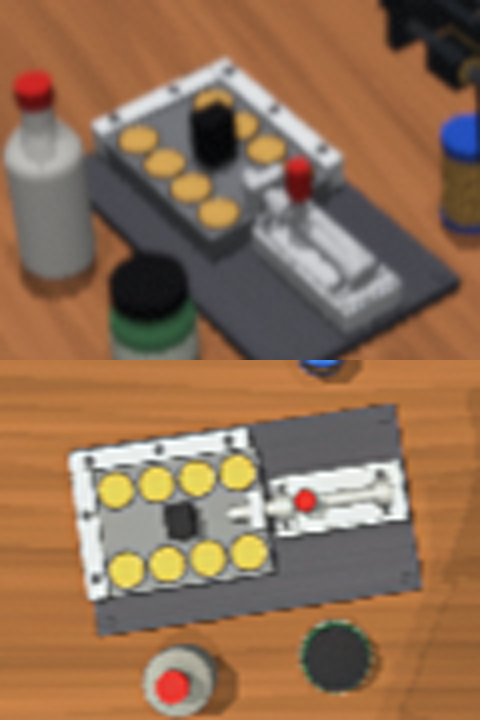

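In the final view all eight blanks are in their nests and the carrier is parallel to both fences with no visible gap. The rod tip shows well beyond the keeper, and the bystanders are where they were. Handing in.

```bash
python3 -c "
from bench import env
print(env.hand_in())"
```

```text
the job is handed in; nothing more can be done
None
```

The gold carrier is docked in the jig with the bolt fully home through its keeper, and the job was handed in at about 33 s with the gripper clear of everything.

**What I did**
- **Bolt back:** I drew the bolt back until it stalled on its stop.
- **Regrip:** I lifted the carrier, then set it down once and regripped it. The first grip would have brought the gripper body within about 4 mm of the bottle.
- **Docking:** I set the carrier on the plate and pushed it against both fences until it stalled at about 20 N on each.
- **Bolt home:** I slid the bolt 44 mm until it stalled at 21 N, then let go and retreated.

**Last checks**
- **Pictures:** All eight blanks are in their nests. The carrier is parallel to both fences with no visible gap, and the rod shows through and beyond the keeper.
- **Robot and camera:** The robot's positions at contact matched the docked pose. The knob was seen within about 2 mm of its home position.
- **Carrier pose fits (weak):** The fits from single camera views disagreed with each other. They were off the nominal docked position by 1 to 3 mm and 0.02 to 0.03 rad, which I put down to camera and mask error, so I relied on the contact readings.
- **Bystanders:** The bottle, jar, coin tube and silver carrier look unmoved. The network positions for the bystanders scattered by up to 20 mm, so I judged this mainly from the pictures. The silver carrier was outside the last close-ups, so for it I have only the network position.

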